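# Sort the vials and the stamp into their places on the office desk

### The job

Tidy the desk: stand each of the three vials in the round dish of the same colour as its cap, and stand the wooden stamp on the middle of the ink pad. Everything must stay upright, and the mouse and the yellow memo block must be left where they are.

Things in the scene. Friction and masses are not known exactly. Their poses are not given: they have to be found in the camera images.
- vial_red_center (a point): small white vial with a red cap and a red band, standing upright, round, 24 mm in diameter, 56 mm tall; the point is on its axis half-way up, 28 mm above its underside; z axis up along the vial. The firm body reaches 45 mm up (the cap above that gives no grip). Loose, about 30 g.
- vial_blue_center (a point): small white vial with a blue cap and a blue band, standing upright, round, 24 mm in diameter, 51 mm tall; the point is on its axis half-way up, 25.5 mm above its underside; z axis up along the vial. The firm body reaches 40 mm up (the cap above that gives no grip). Loose, about 30 g.
- vial_green_center (a point): small white vial with a green cap and a green band, standing upright, round, 24 mm in diameter, 56 mm tall; the point is on its axis half-way up, 28 mm above its underside; z axis up along the vial. The firm body reaches 45 mm up (the cap above that gives no grip). Loose, about 30 g.
- stamp_knob (a point): brown wooden hand stamp standing on its 26 x 56 mm foot (16 mm thick), 73 mm tall, with a round 28 mm knob between 34 and 73 mm above its underside and an 18 mm neck below the knob; the point is at the centre of the knob, 53 mm above the underside; z axis up, y axis along the foot's long side. Loose, about 45 g.
- dish_red: low round red dish with a thin white line along its rim, 62 mm outside and 54 mm inside diameter, rim 13 mm high, inner floor 6 mm above its underside; fixed to the desk; origin at the centre of its underside, z up. A fixed printer, 370 mm tall, stands beyond the dishes (x > 0.48, y from 0.11 to 0.45 in the world): keep the hand clear of it.
- dish_blue: low round blue dish with a thin white line along its rim, 62 mm outside and 54 mm inside diameter, rim 13 mm high, inner floor 6 mm above its underside; fixed to the desk; origin at the centre of its underside, z up. A fixed printer, 370 mm tall, stands beyond the dishes (x > 0.48, y from 0.11 to 0.45 in the world): keep the hand clear of it.
- dish_green: low round green dish with a thin white line along its rim, 62 mm outside and 54 mm inside diameter, rim 13 mm high, inner floor 6 mm above its underside; fixed to the desk; origin at the centre of its underside, z up. A fixed printer, 370 mm tall, stands beyond the dishes (x > 0.48, y from 0.11 to 0.45 in the world): keep the hand clear of it.
- ink_pad: flat black ink pad with a violet felt cushion: 92 mm (its x axis) x 76 mm (y), the 82 x 66 mm cushion's firm flat top is the highest part, 10 mm above the underside; fixed to the desk; origin at the centre of its underside, z up.
- mouse: black computer mouse, 108 (its x axis) x 60 x 36 mm, loose, to be left alone; origin at the centre of its underside.
- memo_pad: yellow sticky memo block, 76 x 76 x 11 mm, loose, to be left alone; origin at the centre of its underside.
Not all that is in view belongs to the job. What is shaped like the part that bears stamp_knob but orange or purple is not meant.

How it is judged:
By the outcome, as a careful person would: the job done as asked, in the order asked, and still so for the second after the job is handed in, with the robot touching nothing.
It also fails if it takes over 120 s, if anything falls off the work surface, if the arm or the gripper's body presses on something with over 40 N, if the wrist force passes 120 N, or if a joint passes its speed limit or range.

### The arm

A 7-joint arm with a two-finger parallel gripper is mounted at the origin on the work surface; the furniture and walls round the work are solid. World frame = base frame: x ahead of the robot, y to its left, z up, the work surface at z = 0. Lengths are in m, angles in rad, forces in N, time in s.
With the tool pointing down it reaches from about 0.4 to 0.85 m from the base axis. Payload 10.4 kg.
Tool frame: the origin (TCP) lies between the finger pads; the fingertips stand 11 mm ahead of it and the grasp point (between the pads) lies 8 mm behind it; z points along the fingers, y is the direction in which the jaws open and shut (so a half turn about z gives the same grasp; the last joint's range is limited). The gripper opens to 87 mm and grips with 3 to 60 N. Pads are 19 mm wide; open, the fingers measure 117 mm over their backs; the gripper's body (75 mm by 190 mm) begins 51 mm behind the grasp point.
Start: joints at [-1.132, 0.332, -0.065, 1.46, 0.022, 1.35, -0.088], TCP at [0.278, 0.56, 0.206] pointing down, gripper open.
Joint ranges: [-2.6, 2.6], [-0.5, 2.12], [-1.47, 1.34], [0.16, 2.42], [-1.27, 4.41], [0.06, 2.06], [-2.6, 2.6]. Speed limits (rad/s): [2.22, 2.22, 2.79, 2.79, 3.14, 3.14, 3.14].

### API

Orientations are given as a unit quaternion [x, y, z, w].
In Python, from bench import r, eyes gives the robot as it stands.
- The arm moves only by the shell command python3 -m inch 'ROWS' [FORCE]. ROWS is a JSON object of lists of equal length, an entry for each row: "translation": the shift along the world's x, y, z scaled (see below), a list of three; "rot": the turn, a rotation vector about the world's x, y, z scaled (see below), a list of three; "jaw": the finger opening in mm, from 0 to 87. In form: {"translation": [[tx, ty, tz], ...], "rot": [[ax, ay, az], ...], "jaw": [jaw, ...]}. A call has 1 to 20 rows; each row is the pose to reach, as a shift and turn from the pose measured when the call began; what a row does not reach only later rows make up. The controller multiplies each number of a shift by 100 mm and each number of a turn by 60 degrees. A row lasts 1/10 s, in which the tool goes at most 50 mm and 8.59 degrees, less where a joint would pass 70% of its speed; a pose out of reach is approached as far as the arm can. A call with a number of a shift or a turn outside -1 to 1 is refused whole. A call with a gripper value outside its range is refused whole. The fingers move at their own pace and stop on an object; FORCE is the grip in N (left out, the last holds). Time passes only in rows, so rows that repeat a pose let the fingers close. It gives the time, the measured TCP pose, the force and the opening at its end, in the units of the state.
- r.read_state(): the state, without advancing time (a new reading comes with each control period).
- eyes.camera(name): name is "scene" or "top" or "wrist"; returns the picture (384x512x3 uint8, blue, green, red); there is no depth.
- eyes.calibration(name): a dict with "fx", "fy", "cx", "cy" (pixels), "R" (3x3) and "t" (3): a world point X has camera coordinates R X + t; the wrist camera has in their place "hand_eye" (4x4, takes a point from camera to tool coordinates, whose origin is the TCP and whose axes are the flange's). Camera axes: x right, y down, z forward; pixel columns grow to the right and rows downward; lengths in m; the calibration is good to about 2 mm. A picture is of the moment at which its call begins: read the wrist's pose just before it. calibration takes no time and is no camera call.
- r.close_job(): hands the job in, once; it reports no verdict.
The state is a dict: "time": time; "joint_positions": joint angles; "joint_vel": joint speeds; "joint_torque": joint torques, N m; "ee_pos": TCP position; "eef_rot": TCP orientation; "ft_force": force on the tool from outside, world axes, zero at the start; "torque": the same for the moment, N m; "width": finger opening in m.
Only numpy, scipy, OpenCV 4.12 (cv2) and the standard library are available. Lean on these libraries where they do the work, as an engineer would, in place of code of your own. Each camera call takes 0.05 s, during which the arm holds its last target. There are 200 camera calls.

## Working session

There is one attempt and no reset: what is moved stays moved. The work goes in short steps, Python scripts to look and compute and a shell command to move; the robot and the scene stay as the last step left them, time stands still between calls to the robot, and variables do not carry over. Pictures are saved under pics/ and viewed, about 12 in all and at most 16, crops included, and the job is handed in when it is done.

```bash
ls; mkdir -p pics; python3 - <<'E'
from bench import r,eyes
import cv2
for n in("scene","top"):
    cv2.imwrite(f"pics/{n}0.png",eyes.camera(n)); c=eyes.calibration(n); print(n,c)
s=r.read_state(); print(s['time'],s['ee_pos'],s['eef_rot'],s['width']); print(eyes.calibration("wrist"))
E
```

```text
pics
scene {'fx': 352.2814344133749, 'fy': 352.2814344133749, 'cx': 254.29473834241662, 'cy': 192.6318847304751, 'R': array([[ 0.83894711, -0.54407864,  0.01209007],
       [-0.25530619, -0.4130968 , -0.87416805],
       [ 0.48061054,  0.7302941 , -0.48547301]]), 't': array([-0.3349305 ,  0.20395792,  0.60339823])}
top {'fx': 456.44142787471213, 'fy': 456.44142787471213, 'cx': 253.61143881115737, 'cy': 196.93745962777007, 'R': array([[-0.02294186, -0.99971456,  0.00666878],
       [-0.9856313 ,  0.02150109, -0.16753701],
       [ 0.1673458 , -0.01041657, -0.98584323]]), 't': array([0.07265573, 0.44958029, 1.0904953 ])}
0.1 [0.27830898 0.55919553 0.20513566] [ 2.28824853e-01  9.73467397e-01 -6.32511861e-04 -1.15885110e-04] 0.08694157938716637
{'fx': 293.8433677602917, 'fy': 293.8433677602917, 'cx': 255.14480614149153, 'cy': 184.28357982901952, 'hand_eye': array([[-7.58454430e-04, -9.62715350e-01, -2.70515396e-01,
         7.37838690e-02],
       [ 9.99999710e-01, -7.13504747e-04, -2.64503388e-04,
         1.65745578e-05],
       [ 6.16274527e-05, -2.70515518e-01,  9.62715613e-01,
        -1.77816088e-01],
       [ 0.00000000e+00,  0.00000000e+00,  0.00000000e+00,
         1.00000000e+00]])}
```

View pics/scene0.png

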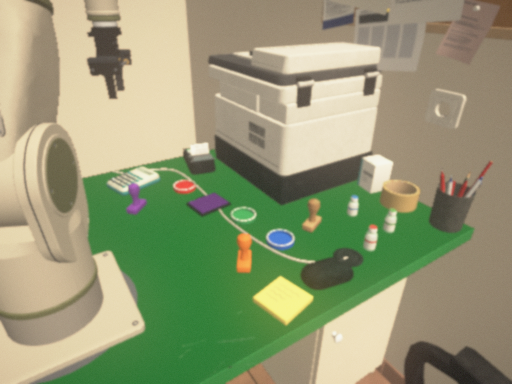

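View pics/top0.png

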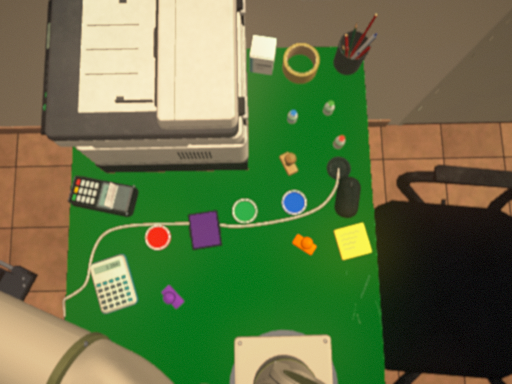

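Scene view: the vials are at blue (353,206), green (390,221) and red (370,237), the brown stamp at (313,215). In the top view they are at blue (292,117), green (329,107), red (339,142) and brown stamp (289,161). The dishes are at red (158,237), green (245,210) and blue (294,202), and the pad is at (204,229).
Stamp candidates in the top view: brown (289,161), orange (304,243), purple (172,296). I choose brown. The white box (263,55) and tape roll (301,63) aren't vials.

```bash
cat > h.py <<'E'
import numpy as np,cv2
from bench import r,eyes
from scipy.spatial.transform import Rotation as Ro
def cam(n,s=None):
    c=eyes.calibration(n)
    if n=="wrist":
        T=np.eye(4);T[:3,:3]=Ro.from_quat(s['eef_rot']).as_matrix();T[:3,3]=s['ee_pos'];H=T@c['hand_eye'];return c,H[:3,:3],H[:3,3]
    R=np.array(c['R']);return c,R.T,-R.T@c['t']
def ray(cm,u,v,z):
    c,R,p=cm;d=R@[(u-c['cx'])/c['fx'],(v-c['cy'])/c['fy'],1];return p+d*(z-p[2])/d[2]
def proj(cm,X):
    c,R,p=cm;q=R.T@(np.array(X)-p);return c['cx']+c['fx']*q[0]/q[2],c['cy']+c['fy']*q[1]/q[2]
def mask(im,col):
    h,s,v=cv2.split(cv2.cvtColor(im,cv2.COLOR_BGR2HSV));h=h.astype(int)
    lo,hi,sm,vm={'red':(-8,8,120,80),'blue':(98,125,90,70),'green':(45,95,60,0),'violet':(126,150,60,30),'brown':(8,22,60,60)}[col]
    hh=np.where(h>170,h-180,h) if col=='red' else h
    return ((hh>=lo)&(hh<=hi)&(s>=sm)&(v>=vm)).astype(np.uint8)*255
def blobs(m,amin=15):
    n,l,st,ce=cv2.connectedComponentsWithStats(m);return [(ce[i].round(1).tolist(),int(st[i,4]),st[i,:4].tolist(),l==i) for i in range(1,n) if st[i,4]>=amin]
E
python3 - <<'E'
from h import *
im=cv2.imread("pics/top0.png");cm=cam("top");print(cm[2])
hsv=cv2.cvtColor(im,cv2.COLOR_BGR2HSV)
for p in((158,237),(245,210),(294,202),(204,229),(289,158),(329,104),(100,340)):print(p,hsv[p[1],p[0]])
for c,z in(('red',.05),('blue',.05),('violet',.01),('brown',.053)):
    for b in blobs(mask(im,c)): 
        if b[1]<5000 and b[0][1]>95 and b[0][0]<370:print(c,b[:3],ray(cm,*b[0],z)[:2].round(4),ray(cm,*b[0],.01)[:2].round(4))
# dishes by rim/ellipse guesses
for n,u,v,z in(('gd',245,210,.013),('gv',329,104,.054),('mouse',347,197,.02),('memo',352,241,.01),('orange',304,243,.05)):print(n,ray(cm,u,v,z)[:2].round(4))
c=im[90:260,140:370];cv2.imwrite("pics/crop1.png",cv2.resize(c,None,fx=3.4,fy=3.4,interpolation=cv2.INTER_CUBIC))
E
```

```text
[0.26229746 0.07432775 1.14989422]
(158, 237) [  3 235 246]
(245, 210) [ 65 182 175]
(294, 202) [107 198 204]
(204, 229) [147 129 123]
(289, 158) [ 16 165 181]
(329, 104) [ 46 130 178]
(100, 340) [ 19  93 153]
red ([341.0, 138.4], 23, [339, 136, 5, 6]) [ 0.5928 -0.1593] [ 0.6048 -0.1678]
red ([77.7, 181.6], 36, [75, 178, 6, 8]) [0.4965 0.4931] [0.5051 0.5083]
red ([157.2, 236.9], 369, [146, 227, 23, 21]) [0.3566 0.2968] [0.36   0.3049]
blue ([293.1, 112.4], 17, [291, 111, 5, 4]) [ 0.6633 -0.042 ] [ 0.6779 -0.0462]
blue ([293.7, 202.0], 315, [284, 192, 20, 20]) [ 0.4343 -0.0348] [ 0.4406 -0.0388]
violet ([204.4, 229.4], 911, [189, 212, 32, 36]) [0.3761 0.1872] [0.3761 0.1872]
violet ([171.7, 296.7], 275, [162, 286, 22, 22]) [0.2133 0.2677] [0.2133 0.2677]
brown ([340.9, 138.5], 29, [337, 135, 8, 8]) [ 0.5916 -0.1584] [ 0.6045 -0.1675]
brown ([288.6, 162.6], 236, [280, 153, 17, 22]) [ 0.5326 -0.0257] [ 0.5432 -0.0296]
brown ([337.7, 173.8], 42, [336, 168, 5, 12]) [ 0.5017 -0.1456] [ 0.5111 -0.1542]
brown ([335.1, 187.3], 27, [330, 181, 10, 15]) [ 0.4681 -0.1374] [ 0.4761 -0.1457]
brown
[... 196 characters left out ...]
26]) [0.3592 0.2952] [0.363  0.3039]
brown ([100.0, 238.9], 31, [94, 230, 16, 20]) [0.3546 0.4329] [0.3582 0.4469]
brown ([304.3, 243.7], 295, [292, 234, 24, 21]) [ 0.3321 -0.0562] [ 0.3349 -0.0613]
brown ([91.3, 273.4], 33, [88, 263, 8, 22]) [0.2735 0.4507] [0.274  0.4654]
brown ([5.2, 268.4], 57, [0, 264, 12, 9]) [0.2899 0.6543] [0.2909 0.677 ]
brown ([100.7, 301.0], 56, [96, 288, 13, 24]) [0.2092 0.4264] [0.2071 0.4402]
brown ([282.8, 359.0], 4380, [234, 335, 99, 49]) [0.0691 0.0043] [0.0615 0.0016]
brown ([110.6, 366.7], 3107, [59, 338, 113, 46]) [0.0617 0.3989] [0.0539 0.4117]
gd [0.4225 0.0847]
gv [ 0.6822 -0.1331]
mouse [ 0.4488 -0.1724]
memo [ 0.3389 -0.1807]
orange [ 0.334  -0.0559]
```

View pics/crop1.png

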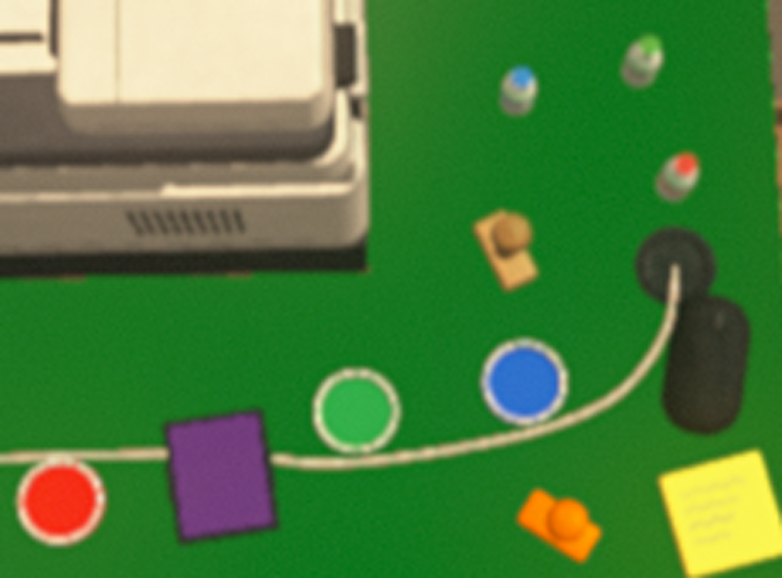

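Positions agree with the layout, and the brown stamp is at about (0.53,-0.03). Now I move round the printer, looking at the dishes on the way.

```bash
cat > snap.py <<'E'
import sys,pickle;from h import *
s=r.read_state();im=eyes.camera("wrist");n=sys.argv[1];cv2.imwrite(f"pics/{n}.png",im);pickle.dump(dict(ee_pos=s['ee_pos'],eef_rot=s['eef_rot']),open(f"{n}.pkl","wb"))
print(n,s['time'],np.round(s['ee_pos'],4))
E
python3 -m inch '{"translation":[[0,-0.5,0.5],[0,-1,0.5],[0,-1,0.5],[0,-1,0.5]],"rot":[[0,0,0.14],[0,0,0.28],[0,0,0.44],[0,0,0.44]],"jaw":[60,60,60,60]}' 30
python3 -m inch '{"translation":[[0.1,-0.5,0],[0.2,-1,0],[0.2,-1,0]],"rot":[[0,0,0],[0,0,0],[0,0,0]],"jaw":[60,60,60]}'
python3 -m inch '{"translation":[[0.2,-0.5,0],[0.5,-1,0],[0.5,-1,0]],"rot":[[0,0,0],[0,0,0],[0,0,0]],"jaw":[60,60,60]}'
python3 -m inch '{"translation":[[0.2,-0.5,0],[0.3,-1,0],[0.3,-1,0],[0.3,-1,0]],"rot":[[0,0,0],[0,0,0],[0,0,0],[0,0,0]],"jaw":[60,60,60,60]}'
python3 snap.py w1
python3 -m inch '{"translation":[[0.1,-0.5,0],[0.2,-1,0],[0.2,-1,0]],"rot":[[0,0,0],[0,0,0],[0,0,0]],"jaw":[60,60,60]}'
python3 -m inch '{"translation":[[0.2,-0.5,0],[0.5,-1,0],[0.5,-1,0]],"rot":[[0,0,0],[0,0,0],[0,0,0]],"jaw":[60,60,60]}'
python3 -m inch '{"translation":[[0.4,-0.3,0],[0.8,-0.6,0],[0.8,-0.6,0],[0.8,-0.6,0]],"rot":[[0,0,0],[0,0,0],[0,0,0],[0,0,0]],"jaw":[60,60,60,60]}'
python3 snap.py w2
python3 -c "
import cv2,numpy as np;cv2.imwrite('pics/w12.png',cv2.resize(np.hstack([cv2.imread('pics/w1.png'),cv2.imread('pics/w2.png')]),(800,300)))"
```

```text
time: 0.5
ee_pos: [0.2793, 0.4574, 0.2563]
eef_rot: [-0.0, 1.0, -0.0, 0.001]
ft_force: [0.3, 0.2, 0.2]
width: 0.0641
time: 0.8
ee_pos: [0.3013, 0.3531, 0.2561]
eef_rot: [0.004, 1.0, -0.001, 0.001]
ft_force: [0.0, 0.0, 0.5]
width: 0.06
time: 1.1
ee_pos: [0.3534, 0.2497, 0.2558]
eef_rot: [0.007, 1.0, -0.001, 0.001]
ft_force: [-0.9, 0.8, -0.3]
width: 0.0601
time: 1.5
ee_pos: [0.3839, 0.1493, 0.2557]
eef_rot: [0.009, 1.0, -0.001, 0.001]
ft_force: [0.4, 0.8, 0.2]
width: 0.0598
w1 1.5 [0.3839 0.1493 0.2557]
time: 1.85
ee_pos: [0.4044, 0.0473, 0.2558]
eef_rot: [0.011, 1.0, -0.002, 0.001]
ft_force: [-0.2, 1.0, 0.1]
width: 0.0599
time: 2.15
ee_pos: [0.4562, -0.0547, 0.2559]
eef_rot: [0.012, 1.0, -0.002, 0.001]
ft_force: [-0.5, 1.3, -0.2]
width: 0.0602
time: 2.55
ee_pos: [0.5371, -0.113, 0.2544]
eef_rot: [0.012, 1.0, -0.003, -0.0]
ft_force: [-1.2, -0.4, 0.2]
width: 0.0603
w2 2.55 [ 0.5371 -0.113   0.2544]
```

View pics/w12.png

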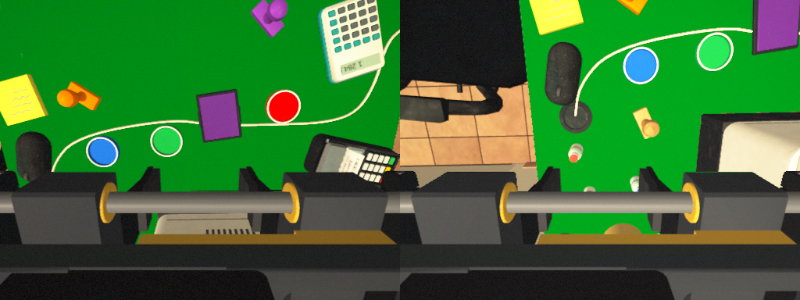

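The wrist view w1 (half scale) shows the dishes at blue (102,152), green (166,141) and red (284,106), with the pad at (219,116). In w2 the brown stamp is at (647,122), the red vial at (575,153), and the other two are half hidden behind the fingers at row 183. I'll measure the dishes, then back off for the vials.

```bash

python3 -m inch '{"translation":[[-0.5,0,0],[-0.9,0,0],[-0.9,0,0],[-0.9,0,0]],"rot":[[0,0,0],[0,0,0],[0,0,0],[0,0,0]],"jaw":[60,60,60,60]}'
python3 snap.py w3
cat > m.py <<'E'
import pickle,sys;from h import *
def rims(im,cm):
    h,s,v=cv2.split(cv2.cvtColor(im,cv2.COLOR_BGR2HSV))
    out={}
    nw=((s>70)|(v<150)).astype(np.uint8)*255
    cs,_=cv2.findContours(nw,cv2.RETR_LIST,cv2.CHAIN_APPROX_NONE)
    for k in cs:
        if len(k)<30: continue
        (x,y),(a,b),t=cv2.fitEllipse(k);A=cv2.contourArea(k)
        if max(a,b)<120 and min(a,b)/max(a,b)>.8 and abs(A/(np.pi*a*b/4)-1)<.12:
            p=np.array([ray(cm,*q,.013) for q in k[:,0]]);c,rad=cv2.minEnclosingCircle(p[:,:2].astype(np.float32))
            if .02<rad<.036: print(' rim hsv',cv2.cvtColor(im,cv2.COLOR_BGR2HSV)[int(y),int(x)],(round(x),round(y)),'mean',p.mean(0)[:2].round(4),'circ',np.round(c,4),round(rad,4))
def pad(im,cm):
    for b in blobs(mask(im,'violet'),300):
        k=cv2.findContours(b[3].astype(np.uint8),cv2.RETR_EXTERNAL,cv2.CHAIN_APPROX_NONE)[0][0]
        p=np.array([ray(cm,*q,.01)[:2] for q in k[:,0]]).astype(np.float32);print(' violet',b[0],cv2.minAreaRect(p))
if __name__=="__main__":
    for n in sys.argv[1:]:
        im=cv2.imread(f"pics/{n}.png");cm=cam("top") if n[0]=='t' else cam("wrist",pickle.load(open(n+".pkl","rb")))
        print(n);rims(im,cm);pad(im,cm)
E
python3 m.py top0 w1 w2 w3
```

```text
time: 3.0
ee_pos: [0.4463, -0.1108, 0.2562]
eef_rot: [0.01, 1.0, -0.001, 0.002]
ft_force: [1.0, -0.0, 0.2]
width: 0.0598
w3 3.0 [ 0.4463 -0.1108  0.2562]
top0
 rim hsv [107 197 206] (294, 202) mean [ 0.4397 -0.0385] circ [ 0.4401 -0.0386] 0.0261
 rim hsv [107 197 206] (294, 202) mean [ 0.44   -0.0384] circ [ 0.4391 -0.0384] 0.035
 violet [204.4, 229.4] ((0.37637749314308167, 0.18744157254695892), (0.08370606601238251, 0.0685390755534172), 7.522799491882324)
w1
 rim hsv [106 207 239] (130, 194) mean [ 0.4411 -0.0401] circ [ 0.4412 -0.04  ] 0.0271
 rim hsv [106 207 239] (130, 194) mean [ 0.4409 -0.0403] circ [ 0.441  -0.0405] 0.0322
 rim hsv [ 66 214 209] (213, 181) mean [0.4224 0.0845] circ [0.4223 0.0847] 0.0275
 rim hsv [ 66 214 209] (213, 180) mean [0.4219 0.0852] circ [0.4221 0.0848] 0.0322
 rim hsv [  0 255 254] (363, 136) mean [0.3611 0.302 ] circ [0.3616 0.3019] 0.0278
 violet [346.0, 19.6] ((0.20776721835136414, 0.27286654710769653), (0.05493610352277756, 0.051574982702732086), 42.52702713012695)
 violet [280.5, 148.2] ((0.3773757815361023, 0.18535777926445007), (0.08282206207
[... 287 characters left out ...]
29 0.0843] 0.0275
 rim hsv [ 67 205 236] (403, 66) mean [0.4227 0.0842] circ [0.423  0.0841] 0.0319
 violet [482.7, 30.3] ((0.3804475963115692, 0.18435794115066528), (0.07863602787256241, 0.06761594861745834), 7.556042194366455)
w3
 rim hsv [100 195 255] (304, 149) mean [ 0.4411 -0.0412] circ [ 0.4413 -0.0411] 0.0269
 rim hsv [100 190 255] (304, 149) mean [ 0.4411 -0.0413] circ [ 0.4411 -0.0412] 0.0324
 rim hsv [ 68 203 251] (393, 134) mean [0.4223 0.0842] circ [0.4226 0.0841] 0.0272
 rim hsv [ 68 203 251] (393, 134) mean [0.4221 0.0839] circ [0.4227 0.0839] 0.0322
 violet [467.7, 99.2] ((0.3778780698776245, 0.18403387069702148), (0.08287062495946884, 0.06740912795066833), 7.810711860656738)
```

View pics/w3.png

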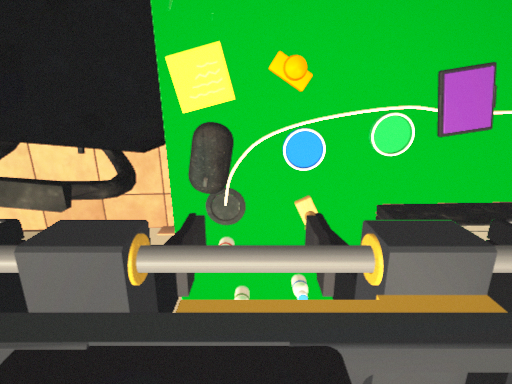

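The blue, green and red dishes and the pad agree across views to 2 mm. The gripper rail hides the vials here, so I go forward instead.

```bash

python3 -m inch '{"translation":[[0.5,0,0],[1,0,0],[1,0,0]],"rot":[[0,0,0],[0,0,0],[0,0,0]],"jaw":[60,60,60]}'
python3 -m inch '{"translation":[[0.5,0,0],[0.9,0,0],[0.9,0,0],[0.9,0,0]],"rot":[[0,0,0],[0,0,0],[-0.005,0.02,0],[-0.005,0.02,0]],"jaw":[60,60,60,60]}'
python3 snap.py w4
```

```text
time: 3.35
ee_pos: [0.5514, -0.1074, 0.2511]
eef_rot: [0.007, 1.0, -0.005, -0.002]
ft_force: [-0.8, 0.3, -0.6]
width: 0.0601
time: 3.75
ee_pos: [0.6422, -0.1064, 0.2491]
eef_rot: [0.006, 1.0, -0.008, -0.014]
ft_force: [0.3, -1.0, -0.1]
width: 0.06
w4 3.75 [ 0.6422 -0.1064  0.2491]
```

View pics/w4.png

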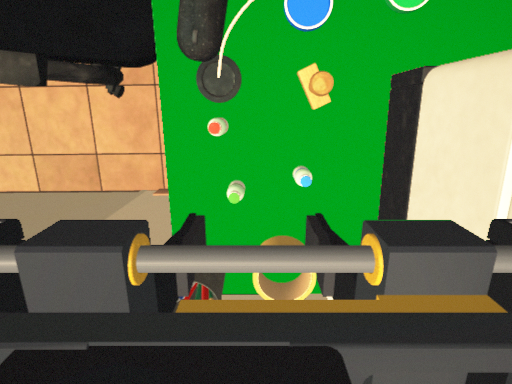

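w4: red cap (215,127), green cap (233,198), blue cap (306,181), stamp knob (321,83), with nothing else like them around.

```bash
cat > v.py <<'E'
import pickle,sys;from h import *
n=sys.argv[1];im=cv2.imread(f"pics/{n}.png");cm=cam("wrist",pickle.load(open(n+".pkl","rb")))
hsv=cv2.cvtColor(im,cv2.COLOR_BGR2HSV);print(hsv[198,234],hsv[127,214],hsv[83,321])
h,s,v=[a.astype(int) for a in cv2.split(hsv)]
for c,z in(('red',.054),('blue',.049)):
    for b in blobs(mask(im,c),30):
        if 110<b[0][1]<220 and b[0][0]>180:print(c,b[:3],ray(cm,*b[0],z)[:2].round(4))
roi=np.zeros(im.shape[:2],np.uint8);roi[185:208,222:248]=1
g=((s<185)|(h<50)).astype(np.uint8)*roi   # vial (non-desk)
gc=((s>60)&(h>=30)&(h<=75)&(s<185)).astype(np.uint8)*roi
for m in(g,gc):
    for b in blobs(m*255,30):print('green',b[:3],ray(cm,*b[0],.054)[:2].round(4),ray(cm,*b[0],.03)[:2].round(4))
roi[:]=0;roi[50:120,285:345]=1
b=max(blobs(mask(im,'brown')*roi,50),key=lambda b:b[1]);print('stamp',b[:3],ray(cm,*b[0],.03)[:2])
cv2.imwrite("pics/c4.png",cv2.resize(im[55:210,190:350],None,fx=3.8,fy=3.8,interpolation=cv2.INTER_CUBIC))
E
python3 v.py w4
```

```text
[ 48 164 241] [  6 176 255] [ 24 142 248]
red ([214.1, 127.7], 99, [209, 123, 11, 11]) [ 0.5938 -0.1608]
green ([235.2, 192.9], 303, [226, 185, 20, 19]) [ 0.6792 -0.1367] [ 0.6859 -0.1389]
green ([235.7, 193.4], 225, [226, 185, 20, 19]) [ 0.6799 -0.1361] [ 0.6867 -0.1382]
stamp ([320.9, 83.0], 414, [308, 65, 25, 33]) [ 0.54035592 -0.02440068]
```

View pics/c4.png

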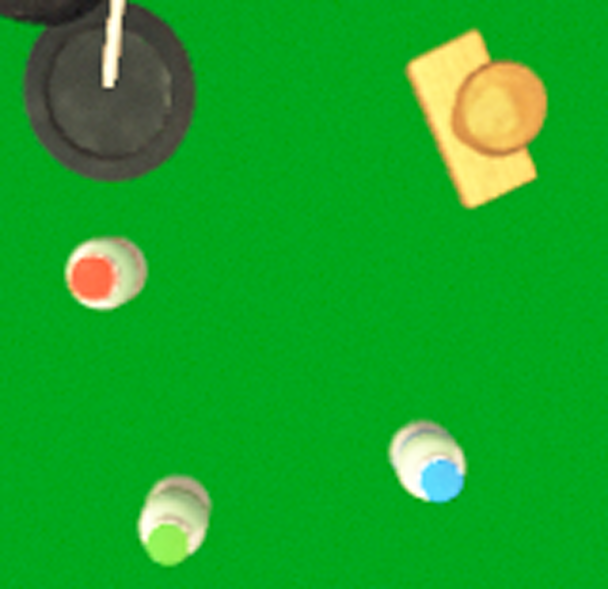

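```bash
python3 - <<'E'
import pickle;from h import *
s=pickle.load(open("w4.pkl","rb"));cm=cam("wrist",s)
P=lambda u,v,z:ray(cm,u/3.8+190,v/3.8+55,z)[:2].round(4)
print('red',P(92,278,.056),'green',P(167,543,.056),'blue',P(441,481,.051),'knob',P(500,107,.058))
f=[P(*q,.016) for q in((475,29),(407,67),(470,208),(536,176))];print('foot',np.mean(f,0),f)
for a,b in((f[1],f[2]),(f[0],f[3])):
    d=b-a;print(np.degrees(np.arctan2(d[1],d[0])),np.hypot(*d))
M=Ro.from_quat(s['eef_rot']).as_matrix();print(M.round(3)); print((Ro.from_matrix([[-1,0,0],[0,1,0],[0,0,-1]])*Ro.from_matrix(M).inv()).as_rotvec()/np.radians(60))
E
```

```text
red [ 0.5942 -0.1603] green [ 0.6855 -0.1384] blue [ 0.6653 -0.043 ] knob [ 0.5429 -0.0291]
foot [ 0.54395 -0.03025] [array([ 0.5138, -0.0304]), array([ 0.5257, -0.0535]), array([ 0.5735, -0.03  ]), array([ 0.5628, -0.0071])]
26.180198664346037 0.05326434079194078
25.43156452181936 0.05425762619208468
[[-1.     0.012 -0.028]
 [ 0.013  1.    -0.016]
 [ 0.028 -0.017 -0.999]]
[ 0.01571503 -0.02641912  0.01213879]
```

```bash

python3 -m inch '{"translation":[[-0.25,-0.3,-0.4],[-0.48,-0.54,-0.8],[-0.48,-0.54,-0.9],[-0.48,-0.54,-0.9],[-0.48,-0.54,-0.9]],"rot":[[0.016,-0.026,0.012],[0.016,-0.026,0.012],[0.016,-0.026,0.012],[0.016,-0.026,0.012],[0.016,-0.026,0.012]],"jaw":[60,60,60,60,60]}' 20; python3 snap.py w5
```

```text
time: 4.3
ee_pos: [0.5941, -0.1604, 0.1618]
eef_rot: [0.0, 1.0, 0.001, 0.002]
ft_force: [0.2, -0.0, 0.1]
width: 0.0596
w5 4.3 [ 0.5941 -0.1604  0.1618]
```

View pics/w5.png

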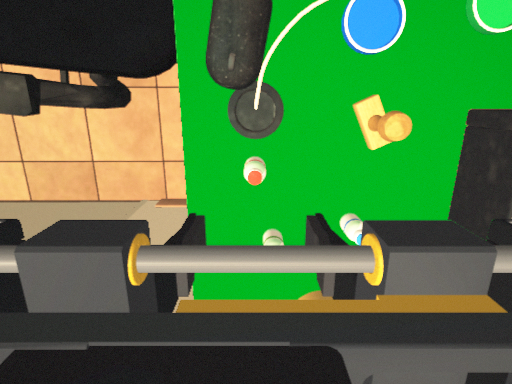

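```bash
python3 - <<'E'
import pickle;from h import *
cm=cam("wrist",pickle.load(open("w5.pkl","rb")))
print(ray(cm,255,178.3,.056),ray(cm,398,127,.06))
for b in blobs(mask(cv2.imread("pics/w5.png"),'red'),40): print(b[:3],ray(cm,*b[0],.055)[:2])
E
```

```text
[ 0.59423864 -0.16054292  0.056     ] [ 0.54374201 -0.02642381  0.06      ]
([254.7, 177.1], 128, [248, 171, 13, 13]) [ 0.59326166 -0.16083963]
```

The red cap is dead centred under the tool, so I descend and grip.

```bash

python3 -m inch '{"translation":[[0,0,-0.4],[0,0,-0.8],[0,0,-0.8]],"rot":[[0,0,0],[0,0,0],[0,0,0]],"jaw":[50,50,50]}' 20
python3 -m inch '{"translation":[[0,0,-0.3],[0,0,-0.54],[0,0,-0.54],[0,0,-0.54],[0,0,-0.54],[0,0,-0.54],[0,0,-0.54],[0,0,-0.54]],"rot":[[0,0,0],[0,0,0],[0,0,0],[0,0,0],[0,0,0],[0,0,0],[0,0,0],[0,0,0]],"jaw":[50,50,50,15,15,15,15,15]}' 20
```

```text
time: 4.65
ee_pos: [0.5931, -0.1583, 0.0789]
eef_rot: [-0.001, 1.0, 0.001, -0.0]
ft_force: [-0.8, -0.2, -0.3]
width: 0.051
time: 5.45
ee_pos: [0.5936, -0.1585, 0.0257]
eef_rot: [-0.001, 1.0, 0.001, 0.0]
ft_force: [-0.2, 0.9, 3.5]
width: 0.022
```

```bash

python3 -m inch '{"translation":[[0,0,0.25],[0,0,0.6],[0,0,1],[0,0,1]],"rot":[[0,0,0],[0,0,0],[0,0,0],[0,0,0]],"jaw":[15,15,15,15]}' 20
python3 -m inch '{"translation":[[-0.3,0.2,0.15],[-0.6,0.35,0.3],[-0.9,0.5,0.4]],"rot":[[0,0,0],[0,0,0],[0,0,0]],"jaw":[15,15,15]}'
python3 -m inch '{"translation":[[-0.3,0.2,0],[-0.6,0.35,0],[-0.9,0.5,0]],"rot":[[0,0,0],[0,0,0],[0,0,0]],"jaw":[15,15,15]}'
python3 -m inch '{"translation":[[-0.1,0.35,0],[-0.15,0.7,0],[-0.2,1,0]],"rot":[[0,0,0],[0,0,0],[0,0,0]],"jaw":[15,15,15]}'
python3 -m inch '{"translation":[[-0.05,0.35,0],[-0.1,0.7,0],[-0.15,1,0]],"rot":[[0,0,0],[0,0,0],[0,0,0]],"jaw":[15,15,15]}'
python3 -m inch '{"translation":[[0,0.35,0],[-0.05,0.7,0],[-0.1,1,0],[-0.1,1,0],[-0.1,1,0]],"rot":[[0,0,0],[0,0,0],[0,0,0],[0,0,0],[0,0,0]],"jaw":[15,15,15,15,15]}'
python3 - <<'E'
from h import *
s=r.read_state();M=Ro.from_quat(s['eef_rot']);print((np.array([.361,.302,.034])-s['ee_pos'])*10,(Ro.from_matrix([[-1,0,0],[0,1,0],[0,0,-1]])*M.inv()).as_rotvec()/np.radians(60))
E
```

```text
time: 5.85
ee_pos: [0.5963, -0.1597, 0.1312]
eef_rot: [-0.001, 1.0, 0.001, 0.004]
ft_force: [-0.6, -0.3, 0.5]
width: 0.0217
time: 6.15
ee_pos: [0.5053, -0.1094, 0.1714]
eef_rot: [-0.001, 1.0, 0.001, 0.004]
ft_force: [-0.2, -0.2, -0.1]
width: 0.0223
time: 6.45
ee_pos: [0.414, -0.0587, 0.171]
eef_rot: [-0.001, 1.0, 0.001, 0.004]
ft_force: [1.0, 0.2, -0.3]
width: 0.0216
time: 6.75
ee_pos: [0.3932, 0.043, 0.171]
eef_rot: [-0.001, 1.0, 0.001, 0.004]
ft_force: [0.4, -0.1, 0.4]
width: 0.022
time: 7.05
ee_pos: [0.3774, 0.1446, 0.1707]
eef_rot: [-0.001, 1.0, 0.001, 0.004]
ft_force: [1.4, -0.1, 0.3]
width: 0.022
time: 7.55
ee_pos: [0.3672, 0.2445, 0.1703]
eef_rot: [-0.002, 1.0, 0.001, 0.004]
ft_force: [-0.5, -0.4, -0.9]
width: 0.0221
[-0.06208987  0.57524844 -1.36295881] [-0.00152452  0.00770391 -0.00378785]
```

Check the vial in the grip with a picture while over the dish.

```bash

python3 -m inch '{"translation":[[-0.03,0.3,-0.2],[-0.06,0.57,-0.5],[-0.06,0.57,-0.8],[-0.06,0.57,-0.9],[-0.06,0.57,-0.9]],"rot":[[0,0.008,0],[0,0.008,0],[0,0.008,0],[0,0.008,0],[0,0.008,0]],"jaw":[15,15,15,15,15]}'; python3 snap.py w6; python3 - <<'E'
from h import *
s=r.read_state();print((np.array([.361,.302,.034])-s['ee_pos'])*10)
cv2.imwrite("pics/t1.png",eyes.camera("scene"))
a=cv2.resize(cv2.imread("pics/t1.png")[120:280,120:334],(400,300));b=cv2.resize(cv2.imread("pics/w6.png"),(400,300));cv2.imwrite("pics/p6.png",np.hstack([a,b]))
E
```

```text
time: 8.05
ee_pos: [0.3611, 0.2995, 0.0794]
eef_rot: [-0.001, 1.0, -0.0, -0.001]
ft_force: [-1.0, -0.2, 0.3]
width: 0.0221
w6 8.05 [0.3611 0.2995 0.0794]
[-0.00727722  0.01691109 -0.46725713]
```

View pics/p6.png

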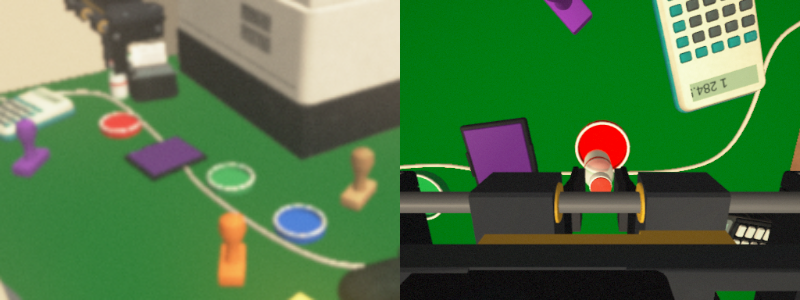

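The vial is upright in the grip over the red dish. I lower and release it.

```bash

python3 -m inch '{"translation":[[0,0.02,-0.2],[0,0.02,-0.35],[0,0.02,-0.47],[0,0.02,-0.47],[0,0.02,-0.47],[0,0.02,-0.47],[0,0.02,-0.47]],"rot":[[0,0,0],[0,0,0],[0,0,0],[0,0,0],[0,0,0],[0,0,0],[0,0,0]],"jaw":[15,15,15,15,15,15,15]}'
python3 -m inch '{"translation":[[0,0,0],[0,0,0],[0,0,0],[0,0,0],[0,0,0]],"rot":[[0,0,0],[0,0,0],[0,0,0],[0,0,0],[0,0,0]],"jaw":[28,32,40,48,48]}'
python3 -m inch '{"translation":[[0,0,0.2],[0,0,0.6],[0,0,1],[0,0,1]],"rot":[[0,0,0],[0,0,0],[0,0,0],[0,0,0]],"jaw":[48,48,48,48]}'
python3 -m inch '{"translation":[[0,-0.3,0.4],[0,-0.6,0.5],[0,-1,0.5],[0,-1,0.5]],"rot":[[0,0,0],[0,0,0],[0,0,0],[0,0,0]],"jaw":[60,60,60,60]}'; python3 snap.py w7; python3 m.py w7
python3 - <<'E'
import cv2;cv2.imwrite("pics/p7.png",cv2.imread("pics/w7.png")[0:260])
E
```

```text
time: 8.85
ee_pos: [0.3625, 0.3033, 0.0352]
eef_rot: [-0.001, 1.0, 0.002, 0.001]
ft_force: [0.2, 0.7, 0.3]
width: 0.022
time: 9.35
ee_pos: [0.3625, 0.3033, 0.0353]
eef_rot: [-0.001, 1.0, 0.002, 0.001]
ft_force: [-0.3, 0.3, -1.1]
width: 0.0455
time: 9.75
ee_pos: [0.3647, 0.3054, 0.1403]
eef_rot: [-0.001, 1.0, 0.005, 0.003]
ft_force: [0.6, -0.2, -0.1]
width: 0.0479
time: 10.15
ee_pos: [0.3653, 0.2013, 0.1903]
eef_rot: [0.002, 1.0, 0.005, 0.003]
ft_force: [0.6, 0.6, -0.3]
width: 0.0596
w7 10.15 [0.3653 0.2013 0.1903]
w7
 rim hsv [ 68 221 228] (163, 207) mean [0.4219 0.085 ] circ [0.4222 0.085 ] 0.0275
 rim hsv [ 68 221 228] (163, 206) mean [0.4215 0.0851] circ [0.4218 0.085 ] 0.0319
 rim hsv [ 15  77 254] (336, 159) mean [0.3611 0.3021] circ [0.3613 0.3022] 0.0278
 violet [313.9, 23.7] ((0.20874251425266266, 0.27148139476776123), (0.05476788803935051, 0.04722102731466293), 42.549442291259766)
 violet [241.3, 170.6] ((0.37728047370910645, 0.18564489483833313), (0.08246462047100067, 0.0669391080737114), 7.570300102233887)
```

View pics/p7.png

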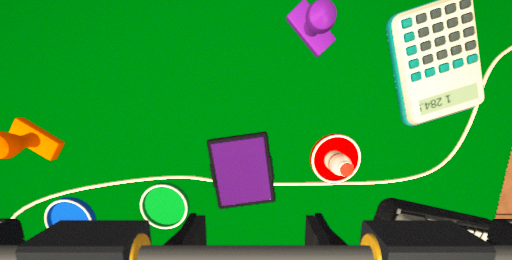

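The red vial stands in the red dish, cap at (347,170). Blue is next.

```bash

python3 -m inch '{"translation":[[0.05,-0.5,0],[0.15,-1,0],[0.15,-1,0]],"rot":[[0,0,0],[0,0,0],[0,0,0]],"jaw":[60,60,60]}'
python3 -m inch '{"translation":[[0.15,-0.5,0],[0.3,-1,0],[0.3,-1,0]],"rot":[[0,0,0],[0,0,0],[0,0,0]],"jaw":[60,60,60]}'
python3 -m inch '{"translation":[[0.4,-0.3,0],[0.9,-0.4,0],[0.9,-0.4,0]],"rot":[[0,0,0],[0,0,0],[0,0,0]],"jaw":[60,60,60]}'
python3 -m inch '{"translation":[[0.4,0,0],[0.8,0,0],[0.8,0,0]],"rot":[[0,0,0],[0,0,0],[0,0,0]],"jaw":[60,60,60]}'
python3 -m inch '{"translation":[[0.4,0,0],[0.75,0,-0.2],[0.75,0,-0.2],[0.75,0,-0.2]],"rot":[[0,0,0],[0,0,0],[0,0,0],[0,0,0]],"jaw":[60,60,60,60]}'
python3 snap.py w8; cat > cap.py <<'E'
import pickle,sys;from h import *
n,c,z=sys.argv[1],sys.argv[2],float(sys.argv[3]);s=pickle.load(open(n+".pkl","rb"));cm=cam("wrist",s);im=cv2.imread(f"pics/{n}.png")
for b in blobs(mask(im,c),40):
    if b[0][1]<245: print(b[:3],ray(cm,*b[0],z)[:2].round(4),'go',((ray(cm,*b[0],z)-s['ee_pos'])*10).round(3))
print((Ro.from_matrix([[-1,0,0],[0,1,0],[0,0,-1]])*Ro.from_quat(s['eef_rot']).inv()).as_rotvec().round(4)/np.radians(60))
E
python3 cap.py w8 blue .05
```

```text
time: 10.5
ee_pos: [0.3807, 0.0994, 0.1899]
eef_rot: [0.003, 1.0, 0.005, 0.003]
ft_force: [-0.1, 1.5, -0.3]
width: 0.06
time: 10.8
ee_pos: [0.4118, -0.0046, 0.1899]
eef_rot: [0.006, 1.0, 0.005, 0.004]
ft_force: [0.4, 1.0, 0.7]
width: 0.0601
time: 11.1
ee_pos: [0.5052, -0.0446, 0.1872]
eef_rot: [0.006, 1.0, 0.002, 0.002]
ft_force: [-0.6, 1.0, 0.2]
width: 0.06
time: 11.4
ee_pos: [0.588, -0.0418, 0.1838]
eef_rot: [0.004, 1.0, -0.0, 0.0]
ft_force: [-0.7, 0.3, -1.9]
width: 0.0598
time: 11.8
ee_pos: [0.6623, -0.0411, 0.1623]
eef_rot: [0.004, 1.0, -0.001, -0.001]
ft_force: [-0.1, 0.4, -0.0]
width: 0.0601
w8 11.8 [ 0.6623 -0.0411  0.1623]
([256.4, 177.7], 53, [251, 173, 10, 12]) [ 0.6628 -0.0401] go [ 0.005  0.01  -1.123]
[ 0.00114592 -0.00190986  0.00687549]
```

```bash

python3 -m inch '{"translation":[[0.01,0,-0.4],[0.01,0,-0.8],[0.01,0,-0.8]],"rot":[[0,0,0.007],[0,0,0.007],[0,0,0.007]],"jaw":[50,50,50]}' 20
python3 -m inch '{"translation":[[0,0,-0.3],[0,0,-0.55],[0,0,-0.55],[0,0,-0.55],[0,0,-0.55],[0,0,-0.55],[0,0,-0.55],[0,0,-0.55]],"rot":[[0,0,0],[0,0,0],[0,0,0],[0,0,0],[0,0,0],[0,0,0],[0,0,0],[0,0,0]],"jaw":[50,50,50,15,15,15,15,15]}' 20
python3 -m inch '{"translation":[[0,0,0.25],[0,0,0.6],[0,0,1],[0,0,1]],"rot":[[0,0,0],[0,0,0],[0,0,0],[0,0,0]],"jaw":[15,15,15,15]}' 20
python3 -m inch '{"translation":[[-0.3,0,0.15],[-0.6,0,0.3],[-0.8,0,0.4]],"rot":[[0,0,0],[0,0,0],[0,0,0]],"jaw":[15,15,15]}'
python3 -m inch '{"translation":[[-0.3,0,0],[-0.6,0,0],[-0.8,0,0],[-0.8,0,0],[-0.8,0,0]],"rot":[[0,0,0],[0,0,0],[0,0,0],[0,0,0],[0,0,0]],"jaw":[15,15,15,15,15]}'
python3 - <<'E'
from h import *
s=r.read_state();print((np.array([.4412,-.0408,.033])-s['ee_pos'])*10,(Ro.from_matrix([[-1,0,0],[0,1,0],[0,0,-1]])*Ro.from_quat(s['eef_rot']).inv()).as_rotvec()/np.radians(60))
E
```

```text
time: 12.15
ee_pos: [0.6598, -0.0404, 0.0805]
eef_rot: [0.0, 1.0, 0.0, -0.003]
ft_force: [-0.6, 0.7, 0.8]
width: 0.0511
time: 12.95
ee_pos: [0.66, -0.0404, 0.026]
eef_rot: [0.0, 1.0, 0.0, -0.003]
ft_force: [0.7, -0.5, -0.3]
width: 0.0189
time: 13.35
ee_pos: [0.663, -0.0413, 0.132]
eef_rot: [0.0, 1.0, 0.0, 0.001]
ft_force: [0.1, -0.6, -0.7]
width: 0.015
time: 13.65
ee_pos: [0.5816, -0.0418, 0.1726]
eef_rot: [0.001, 1.0, 0.001, 0.002]
ft_force: [1.3, 0.3, -0.9]
width: 0.0148
time: 14.15
ee_pos: [0.5019, -0.0414, 0.173]
eef_rot: [0.001, 1.0, 0.001, 0.002]
ft_force: [-0.2, 0.4, 0.4]
width: 0.0152
[-0.60694386  0.00636628 -1.3996011 ] [-0.00214209  0.00388206  0.00098364]
```

The width fell to 15 mm, so the vial wasn't held. I was about 4 mm short in x. Looking again.

```bash

python3 -m inch '{"translation":[[0.5,0,0.3],[1,0,0.5],[1,0,0.5],[1,0,0.5]],"rot":[[0,0,0],[0,0,0],[0,0,0],[0,0,0]],"jaw":[60,60,60,60]}'
python3 snap.py w9;  python3 cap.py w9 blue .05
```

```text
time: 14.55
ee_pos: [0.6041, -0.0415, 0.2223]
eef_rot: [0.0, 1.0, -0.0, 0.002]
ft_force: [0.2, -0.6, -0.8]
width: 0.0391
w9 14.55 [ 0.6041 -0.0415  0.2223]
([256.0, 23.1], 1782, [234, 0, 45, 49]) [ 0.45   -0.0407] go [-1.541  0.008 -1.723]
[0.00076394 0.00381972 0.00038197]
```

View pics/w9.png

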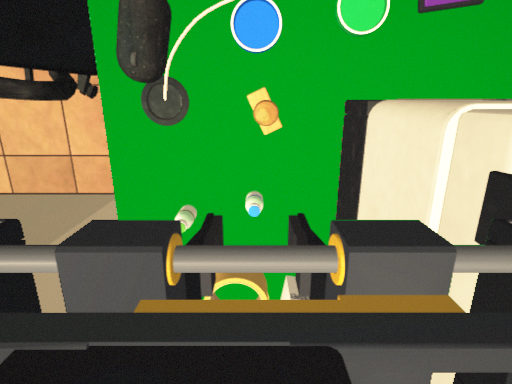

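The blue vial still stands upright, cap at (254,211).

```bash
python3 - <<'E'
import pickle;from h import *
cm=cam("wrist",pickle.load(open("w9.pkl","rb")));im=cv2.imread("pics/w9.png")
print(ray(cm,254.5,211,.051),ray(cm,254.5,196,.0))
h,s,v=cv2.split(cv2.cvtColor(im,cv2.COLOR_BGR2HSV));roi=np.zeros_like(h);roi[190:220,240:270]=1
for b in blobs(((h>95)&(h<130)&(s>60)).astype(np.uint8)*roi,10): print(b[:3],ray(cm,*b[0],.05))
b=max(blobs((s<185).astype(np.uint8)*roi*255,20),key=lambda b:b[1]);print(b[:3]);x,y,w,hh=b[2]
for cx,cy,z in((.664,-.043,0),):print([np.round(proj(cm,(cx,cy,z)),1) for z in(0,.02,.04,.051)])
E
```

```text
[ 0.66436048 -0.0426892   0.051     ] [ 0.66113714 -0.0428342   0.        ]
([254.1, 210.7], 93, [249, 206, 11, 11]) [ 0.66433932 -0.04320041  0.05      ]
([253.8, 202.9], 407, [245, 190, 19, 27])
[array([254.4, 197.9]), array([254.3, 202.6]), array([254.3, 207.7]), array([254.3, 210.7])]
```

```bash

python3 -m inch '{"translation":[[0.4,0,-0.1],[0.6,-0.015,-0.5],[0.6,-0.015,-0.7],[0.6,-0.015,-0.7]],"rot":[[0,0.004,0],[0,0.004,0],[0,0.004,0],[0,0.004,0]],"jaw":[50,50,50,50]}' 25
python3 -m inch '{"translation":[[0.02,0,-0.4],[0.02,0,-0.7],[0.02,0,-0.7],[0.02,0,-0.7]],"rot":[[0,0,0],[0,0,0],[0,0,0],[0,0,0]],"jaw":[50,50,50,50]}' 25
```

```text
time: 15.0
ee_pos: [0.6602, -0.0434, 0.1482]
eef_rot: [0.001, 1.0, -0.0, -0.004]
ft_force: [-0.5, -0.2, 0.3]
width: 0.0498
time: 15.4
ee_pos: [0.6624, -0.0436, 0.0802]
eef_rot: [0.001, 1.0, -0.0, -0.003]
ft_force: [0.3, 0.9, 1.4]
width: 0.0503
```

```bash

python3 -m inch '{"translation":[[0.03,0,-0.3],[0.03,0,-0.59],[0.03,0,-0.59],[0.03,0,-0.59]],"rot":[[0,-0.004,0],[0,-0.006,0],[0,-0.006,0],[0,-0.006,0]],"jaw":[50,50,50,50]}'
python3 -m inch '{"translation":[[0,0,0],[0,0,0],[0,0,0],[0,0,0],[0,0,0],[0,0,0]],"rot":[[0,0,0],[0,0,0],[0,0,0],[0,0,0],[0,0,0],[0,0,0]],"jaw":[15,15,15,15,15,15]}' 25
```

```text
time: 15.8
ee_pos: [0.6665, -0.0439, 0.0238]
eef_rot: [0.001, 1.0, -0.0, 0.001]
ft_force: [0.7, -0.1, 0.4]
width: 0.0503
time: 16.4
ee_pos: [0.6664, -0.0438, 0.0238]
eef_rot: [0.001, 1.0, -0.0, 0.001]
ft_force: [-0.4, 0.2, 0.0]
width: 0.0166
```

```bash
python3 snap.py w10; python3 - <<'E'
from h import *
cv2.imwrite("pics/s10.png",eyes.camera("scene"))
a=cv2.resize(cv2.imread("pics/s10.png")[165:265,293:426],(400,300),interpolation=2);b=cv2.resize(cv2.imread("pics/w10.png")[140:290,150:350],(400,300),interpolation=2);cv2.imwrite("pics/p10.png",np.hstack([a,b]))
E
```

```text
w10 16.4 [ 0.6664 -0.0438  0.0238]
```

View pics/p10.png

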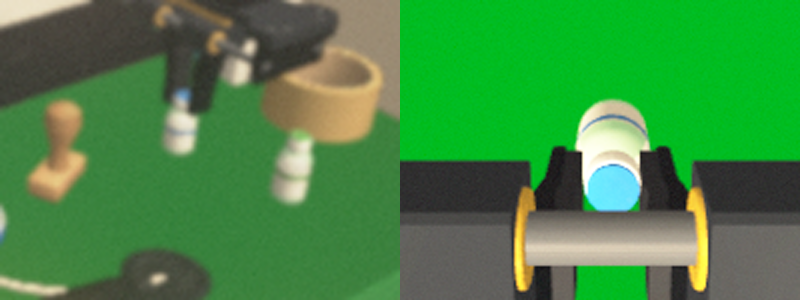

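The jaws are at the neck near the cap, so the fingertips look higher than reported. Checking with projections.

```bash
python3 - <<'E'
import pickle;from h import *
s=pickle.load(open("w10.pkl","rb"));cm=cam("wrist",s);sc=cam("scene")
for z in(0,.013,.03,.051):
    u=np.array(proj(cm,(.6664,-.0438,z)));v=np.array(proj(sc,(.6664,-.0438,z)))
    print(z,((u-[150,140])*2).round(),((v-[293,165])*3).round())
E
```

```text
0 [211. 134.] [178. 144.]
0.013 [211. 147.] [180. 131.]
0.03 [211. 167.] [183. 114.]
0.051 [211. 197.] [187.  92.]
```

```bash

python3 -m inch '{"translation":[[0,0,0],[0,0,0],[0,0,0],[0,0,0]],"rot":[[0,0,0],[0,0,0],[0,0,0],[0,0,0]],"jaw":[30,40,50,50]}'
python3 -m inch '{"translation":[[-0.01,0,-0.05],[-0.01,0,-0.08],[-0.01,0,-0.08]],"rot":[[0,0,0],[0,0,0],[0,0,0]],"jaw":[50,50,50]}'
python3 -m inch '{"translation":[[0,0,0],[0,0,0],[0,0,0],[0,0,0],[0,0,0],[0,0,0]],"rot":[[0,0,0],[0,0,0],[0,0,0],[0,0,0],[0,0,0],[0,0,0]],"jaw":[15,15,15,15,15,15]}' 15
python3 - <<'E'
from h import *
cv2.imwrite("pics/s11.png",cv2.resize(eyes.camera("scene")[165:265,293:426],(665,500),interpolation=2))
E
```

```text
time: 16.9
ee_pos: [0.6664, -0.0438, 0.0237]
eef_rot: [0.001, 1.0, -0.0, 0.001]
ft_force: [0.3, 0.9, 0.2]
width: 0.04
time: 17.2
ee_pos: [0.6649, -0.0438, 0.0149]
eef_rot: [0.001, 1.0, -0.0, 0.0]
ft_force: [-0.4, -0.2, 0.2]
width: 0.0494
time: 17.8
ee_pos: [0.665, -0.0437, 0.015]
eef_rot: [0.001, 1.0, -0.0, 0.001]
ft_force: [0.2, 0.2, 0.2]
width: 0.0231
```

View pics/s11.png

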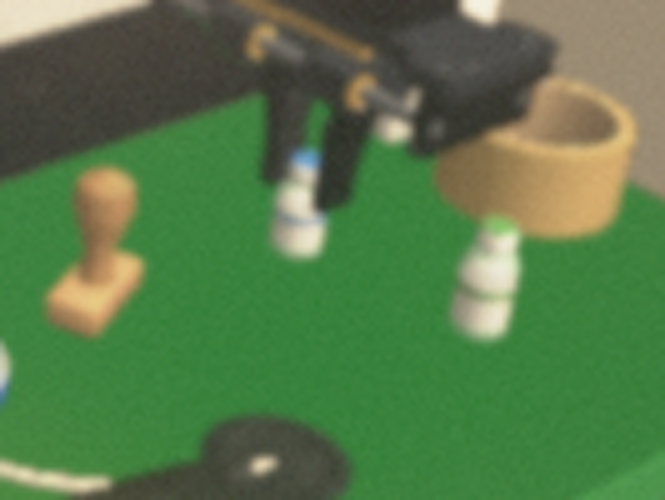

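The body is gripped now (23 mm). The tips evidently sit about 20 mm higher than stated. I go 4 mm lower for margin, regrip and lift.

```bash

python3 -m inch '{"translation":[[0,0,0],[0,0,0],[0,0,0],[0,0,-0.02],[0,0,-0.04],[0,0,-0.04]],"rot":[[0,0,0],[0,0,0],[0,0,0],[0,0,0],[0,0,0],[0,0,0]],"jaw":[30,40,50,50,50,50]}'
python3 -m inch '{"translation":[[0,0,0],[0,0,0],[0,0,0],[0,0,0],[0,0,0],[0,0,0]],"rot":[[0,0,0],[0,0,0],[0,0,0],[0,0,0],[0,0,0],[0,0,0]],"jaw":[15,15,15,15,15,15]}' 15
python3 -m inch '{"translation":[[0,0,0.2],[0,0,0.6],[0,0,1],[0,0,1]],"rot":[[0,0,0],[0,0,0],[0,0,0],[0,0,0]],"jaw":[15,15,15,15]}'
```

```text
time: 18.45
ee_pos: [0.6647, -0.0437, 0.0106]
eef_rot: [0.001, 1.0, -0.0, 0.0]
ft_force: [0.5, -0.2, 0.6]
width: 0.0492
time: 19.05
ee_pos: [0.6647, -0.0437, 0.0106]
eef_rot: [0.001, 1.0, -0.0, 0.0]
ft_force: [-0.2, -0.1, -0.4]
width: 0.0233
time: 19.45
ee_pos: [0.6678, -0.0445, 0.1166]
eef_rot: [0.001, 1.0, -0.0, 0.005]
ft_force: [0.6, -0.6, -0.7]
width: 0.0239
```

```bash

python3 -m inch '{"translation":[[-0.3,0,0.2],[-0.6,0,0.4],[-0.8,0,0.5]],"rot":[[0,0,0],[0,0,0],[0,0.008,0]],"jaw":[15,15,15]}'
python3 -m inch '{"translation":[[-0.3,0,0],[-0.6,0,0],[-0.8,0,0]],"rot":[[0,0,0],[0,0,0],[0,0,0]],"jaw":[15,15,15]}'
python3 -m inch '{"translation":[[-0.3,0.03,0],[-0.65,0.03,-0.2],[-0.65,0.03,-0.5],[-0.65,0.03,-0.8],[-0.65,0.03,-1],[-0.65,0.03,-1]],"rot":[[0,0,0],[0,0,0],[0,0,0],[0,0,0],[0,0,0],[0,0,0]],"jaw":[15,15,15,15,15,15]}'
python3 - <<'E'
from h import *
s=r.read_state();print((np.array([.4412,-.0408,.0172])-s['ee_pos'])*10,(Ro.from_matrix([[-1,0,0],[0,1,0],[0,0,-1]])*Ro.from_quat(s['eef_rot']).inv()).as_rotvec()/np.radians(60))
E
```

```text
time: 19.75
ee_pos: [0.5866, -0.0452, 0.1677]
eef_rot: [0.002, 1.0, 0.0, 0.001]
ft_force: [0.5, 0.6, 0.0]
width: 0.0234
time: 20.05
ee_pos: [0.5048, -0.0453, 0.1673]
eef_rot: [0.002, 1.0, 0.0, 0.001]
ft_force: [0.1, -0.0, 0.7]
width: 0.0234
time: 20.65
ee_pos: [0.4378, -0.0426, 0.0653]
eef_rot: [0.002, 1.0, -0.0, -0.001]
ft_force: [-0.5, 0.5, 0.6]
width: 0.0234
[ 0.03356108  0.01783709 -0.48067875] [ 0.00027645 -0.00273134  0.00373424]
```

```bash

python3 -m inch '{"translation":[[0.03,0.02,-0.2],[0.03,0.02,-0.35],[0.03,0.02,-0.48],[0.03,0.02,-0.48],[0.03,0.02,-0.48]],"rot":[[0,0,0],[0,0,0],[0,0,0],[0,0,0],[0,0,0]],"jaw":[15,15,15,15,15]}'
python3 -m inch '{"translation":[[0,0,0],[0,0,0],[0,0,0],[0,0,0],[0,0,0]],"rot":[[0,0,0],[0,0,0],[0,0,0],[0,0,0],[0,0,0]],"jaw":[28,32,40,48,48]}'
python3 -m inch '{"translation":[[0,0,0.2],[0,0,0.6],[0,0,1],[0,0,1]],"rot":[[0,0,0],[0,0,0],[0,0,0],[0,0,0]],"jaw":[48,48,48,48]}'
python3 -m inch '{"translation":[[0.3,0,0.4],[0.6,-0.2,0.6],[0.9,-0.4,0.6],[0.9,-0.4,0.6]],"rot":[[0,0,0],[0,0,0],[0,0,0],[0,0,0]],"jaw":[60,60,60,60]}'; python3 snap.py w12b; python3 m.py w12b; python3 cap.py w12b blue .056
python3 -m inch '{"translation":[[0.4,-0.2,0],[0.9,-0.5,0],[0.9,-0.5,0]],"rot":[[0,0,0],[0,0,0],[0,0,0]],"jaw":[60,60,60]}'
```

```text
time: 21.15
ee_pos: [0.4413, -0.0407, 0.0181]
eef_rot: [0.002, 1.0, -0.0, -0.001]
ft_force: [-0.4, -0.3, 0.6]
width: 0.0234
time: 21.65
ee_pos: [0.4413, -0.0407, 0.0182]
eef_rot: [0.002, 1.0, -0.0, -0.001]
ft_force: [0.2, -0.8, -0.0]
width: 0.0449
time: 22.05
ee_pos: [0.4442, -0.0407, 0.1226]
eef_rot: [0.002, 1.0, 0.001, 0.002]
ft_force: [0.6, -0.0, -0.8]
width: 0.0477
time: 22.45
ee_pos: [0.5365, -0.0828, 0.1814]
eef_rot: [0.003, 1.0, -0.002, 0.002]
ft_force: [-1.1, -0.6, -0.7]
width: 0.0594
w12b 22.45 [ 0.5365 -0.0828  0.1814]
w12b
 rim hsv [ 92 143 255] (293, 81) mean [ 0.4412 -0.0408] circ [ 0.4416 -0.0409] 0.0271
 rim hsv [ 92 143 255] (293, 81) mean [ 0.4414 -0.0407] circ [ 0.4418 -0.0409] 0.0319
 rim hsv [ 68 205 249] (408, 61) mean [0.4223 0.0842] circ [0.4227 0.0841] 0.0273
 rim hsv [ 68 205 249] (408, 61) mean [0.4224 0.0842] circ [0.4231 0.0842] 0.0318
 violet [492.3, 30.3] ((0.3902980387210846, 0.17290735244750977), (0.06171770766377449, 0.04206819087266922), 7.508337020874023)
([292.4, 80.7], 1437, [269, 55, 49, 52]) [ 0.4436 -0.0465] go [-0.928  0.363 -1.254]
[0.00305577 0.00334225 0.0054431 ]
time: 22.8
ee_pos: [0.6258, -0.1343, 0.1787]
eef_rot: [0.004, 1.0, -0.002, -0.001]
ft_force: [-0.6, -0.3, -0.7]
width: 0.0602
```

```bash

python3 -m inch '{"translation":[[0.3,0,0],[0.5,-0.03,-0.15],[0.5,-0.03,-0.15],[0.5,-0.03,-0.15]],"rot":[[0.003,0.003,0.005],[0.003,0.003,0.005],[0.003,0.003,0.005],[0.003,0.003,0.005]],"jaw":[60,60,60,60]}'; python3 snap.py w13
python3 - <<'E'
import pickle;from h import *
s=pickle.load(open("w13.pkl","rb"));cm=cam("wrist",s);im=cv2.imread("pics/w13.png");hsv=cv2.cvtColor(im,cv2.COLOR_BGR2HSV)
print(hsv[100,300],np.round(proj(cm,(.6855,-.1384,.056)),1))
h,ss,v=cv2.split(hsv);m=((h>=35)&(h<=56)&(ss>110)&(v>150)).astype(np.uint8)*255;m[230:]=0
for b in blobs(m,30):print(b[:3],ray(cm,*b[0],.055)[:2].round(4))
E
```

```text
time: 23.2
ee_pos: [0.6748, -0.1372, 0.1636]
eef_rot: [0.002, 1.0, -0.0, -0.003]
ft_force: [0.8, -0.3, 0.3]
width: 0.0598
w13 23.2 [ 0.6748 -0.1372  0.1636]
[ 64 255 178] [254.2 188.9]
([253.8, 188.8], 156, [247, 182, 15, 14]) [ 0.6857 -0.1388]
```

```bash

python3 -m inch '{"translation":[[0.11,-0.015,-0.4],[0.12,-0.015,-0.8],[0.12,-0.015,-0.8],[0.12,-0.015,-0.8]],"rot":[[0,-0.004,0],[0,-0.004,0],[0,-0.004,0],[0,-0.004,0]],"jaw":[50,50,50,50]}' 15
python3 - <<'E'
from h import *
s=r.read_state();print((np.array([.6857,-.1388,.014])-s['ee_pos'])*10)
E
```

```text
time: 23.65
ee_pos: [0.6865, -0.1386, 0.086]
eef_rot: [0.002, 1.0, -0.0, 0.0]
ft_force: [0.3, -0.2, 1.0]
width: 0.0506
[-0.00818636 -0.00153319 -0.71985158]
```

```bash

python3 -m inch '{"translation":[[0,0,-0.3],[0,0,-0.6],[0,0,-0.72],[0,0,-0.72],[0,0,-0.72]],"rot":[[0,0,0],[0,0,0],[0,0,0],[0,0,0],[0,0,0]],"jaw":[50,50,50,50,50]}' 15
python3 -m inch '{"translation":[[0,0,0],[0,0,0],[0,0,0],[0,0,0],[0,0,0],[0,0,0]],"rot":[[0,0,0],[0,0,0],[0,0,0],[0,0,0],[0,0,0],[0,0,0]],"jaw":[15,15,15,15,15,15]}' 15
python3 -m inch '{"translation":[[0,0,0.2],[0,0,0.6],[0,0,1],[0,0,1]],"rot":[[0,0,0],[0,0,0],[0,0,0],[0,0,0]],"jaw":[15,15,15,15]}'
```

```text
time: 24.15
ee_pos: [0.6876, -0.139, 0.0164]
eef_rot: [0.002, 1.0, -0.001, 0.001]
ft_force: [-0.2, -0.3, 0.0]
width: 0.0502
time: 24.75
ee_pos: [0.6878, -0.139, 0.0167]
eef_rot: [0.002, 1.0, -0.001, 0.002]
ft_force: [0.6, 0.6, 2.3]
width: 0.0233
time: 25.15
ee_pos: [0.6903, -0.1404, 0.1227]
eef_rot: [0.002, 1.0, -0.001, 0.006]
ft_force: [-0.2, 0.3, -1.1]
width: 0.0233
```

```bash

python3 -m inch '{"translation":[[-0.3,0.1,0.2],[-0.6,0.2,0.4],[-0.9,0.3,0.5]],"rot":[[0,0.008,0],[0,0.01,0],[0,0.01,0]],"jaw":[15,15,15]}'
python3 -m inch '{"translation":[[-0.3,0.1,0],[-0.6,0.2,0],[-0.9,0.3,0]],"rot":[[0,0,0],[0,0,0],[0,0,0]],"jaw":[15,15,15]}'
python3 -m inch '{"translation":[[-0.3,0.1,0],[-0.6,0.2,0],[-0.9,0.4,0]],"rot":[[0,0,0],[0,0,0],[0,0,0]],"jaw":[15,15,15]}'
python3 -m inch '{"translation":[[0,0.35,0],[0,0.7,0],[0,1,0],[0,1,0]],"rot":[[0,0,0],[0,0,0],[0,0,0],[0,0,0]],"jaw":[15,15,15,15]}'
python3 - <<'E'
from h import *
s=r.read_state();print((np.array([.419,.0842,.0237])-s['ee_pos'])*10,(Ro.from_matrix([[-1,0,0],[0,1,0],[0,0,-1]])*Ro.from_quat(s['eef_rot']).inv()).as_rotvec()/np.radians(60))
E
```

```text
time: 25.45
ee_pos: [0.5997, -0.1107, 0.1736]
eef_rot: [0.002, 1.0, -0.002, 0.001]
ft_force: [-0.0, 0.3, 1.1]
width: 0.0229
time: 25.75
ee_pos: [0.5084, -0.0803, 0.1728]
eef_rot: [0.002, 1.0, -0.002, 0.0]
ft_force: [-0.2, 0.3, 1.2]
width: 0.023
time: 26.05
ee_pos: [0.4172, -0.0407, 0.1724]
eef_rot: [0.003, 1.0, -0.002, 0.001]
ft_force: [-0.6, 1.5, -0.6]
width: 0.0234
time: 26.45
ee_pos: [0.4166, 0.0628, 0.1721]
eef_rot: [-0.0, 1.0, -0.002, 0.001]
ft_force: [0.0, -0.1, -0.8]
width: 0.0234
[ 0.02405104  0.213936   -1.4835958 ] [ 2.92841832e-03  1.29600438e-03 -6.16726278e-05]
```

```bash

python3 -m inch '{"translation":[[0.02,0.2,0],[0.02,0.21,-0.3],[0.02,0.21,-0.6],[0.02,0.21,-0.9],[0.02,0.21,-0.95],[0.02,0.21,-0.95]],"rot":[[0.003,0,0],[0.003,0,0],[0.003,0,0],[0.003,0,0],[0.003,0,0],[0.003,0,0]],"jaw":[15,15,15,15,15,15]}'
python3 - <<'E'
from h import *
s=r.read_state();print((np.array([.419,.0842,.0237])-s['ee_pos'])*10)
E
```

```text
time: 27.05
ee_pos: [0.4183, 0.0833, 0.0769]
eef_rot: [0.0, 1.0, -0.001, 0.0]
ft_force: [0.6, -0.5, 0.1]
width: 0.0232
[ 0.00726533  0.00914128 -0.53221414]
```

```bash

python3 -m inch '{"translation":[[0,0.01,-0.2],[0,0.01,-0.4],[0,0.01,-0.53],[0,0.01,-0.53],[0,0.01,-0.53]],"rot":[[0,0,0],[0,0,0],[0,0,0],[0,0,0],[0,0,0]],"jaw":[15,15,15,15,15]}'
python3 -m inch '{"translation":[[0,0,0],[0,0,0],[0,0,0],[0,0,0],[0,0,0]],"rot":[[0,0,0],[0,0,0],[0,0,0],[0,0,0],[0,0,0]],"jaw":[28,32,40,48,48]}'
python3 -m inch '{"translation":[[0,0,0.2],[0,0,0.6],[0,0,1],[0,0,1]],"rot":[[0,0,0],[0,0,0],[0,0,0],[0,0,0]],"jaw":[48,48,48,48]}'
python3 -m inch '{"translation":[[0,-0.3,0.4],[0,-0.7,0.6],[0.1,-1,0.6],[0.1,-1,0.6]],"rot":[[0,0,0],[0,0,0],[0,0,0],[0,0,0]],"jaw":[60,60,60,60]}'
python3 -m inch '{"translation":[[0.4,-0.1,0],[0.9,-0.15,0],[0.9,-0.15,0],[0.9,-0.15,0]],"rot":[[0,0,0],[0,0,0],[0,0,0],[0,0,0]],"jaw":[60,60,60,60]}'
python3 snap.py w14; python3 - <<'E'
import pickle;from h import *
s=pickle.load(open("w14.pkl","rb"));cm=cam("wrist",s);im=cv2.imread("pics/w14.png")
for c in((.543,-.028,.058),(.4225,.0842,.062),(.441,-.041,.057)):print(np.round(proj(cm,c),1))
cv2.imwrite("pics/p14.png",im[0:290])
E
```

```text
time: 27.55
ee_pos: [0.4191, 0.0845, 0.0252]
eef_rot: [0.0, 1.0, -0.0, 0.001]
ft_force: [-0.6, 0.9, 0.2]
width: 0.0235
time: 28.05
ee_pos: [0.4192, 0.0846, 0.0253]
eef_rot: [0.0, 1.0, -0.0, 0.001]
ft_force: [0.1, -0.3, -0.1]
width: 0.0453
time: 28.45
ee_pos: [0.4218, 0.0855, 0.1296]
eef_rot: [0.001, 1.0, 0.002, 0.004]
ft_force: [-0.1, 0.7, -0.9]
width: 0.0479
time: 28.85
ee_pos: [0.4328, -0.0182, 0.1902]
eef_rot: [0.003, 1.0, 0.003, 0.004]
ft_force: [0.2, -0.3, -0.2]
width: 0.0598
time: 29.25
ee_pos: [0.5245, -0.0326, 0.1889]
eef_rot: [0.003, 1.0, -0.0, 0.004]
ft_force: [-0.0, 0.4, -0.2]
width: 0.06
w14 29.25 [ 0.5245 -0.0326  0.1889]
[259.7 188.3]
[375.4  69.7]
[246.5  90.7]
```

View pics/p14.png

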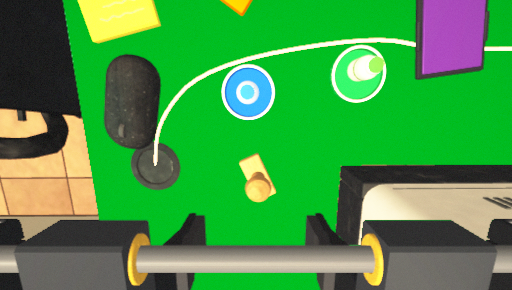

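Green and blue vials stand in their dishes (caps (375,65) and (247,92)), and the stamp knob is at (258,187) as predicted. I go for the knob.

```bash

python3 -m inch '{"translation":[[0.17,0.035,-0.4],[0.17,0.035,-0.8],[0.17,0.035,-0.8],[0.17,0.035,-0.8]],"rot":[[0,0.006,0],[0,0.006,0],[0,0.006,0],[0,0.006,0]],"jaw":[60,60,60,60]}' 15
python3 - <<'E'
from h import *
s=r.read_state();print((np.array([.5425,-.029,.031])-s['ee_pos'])*10,(Ro.from_matrix([[-1,0,0],[0,1,0],[0,0,-1]])*Ro.from_quat(s['eef_rot']).inv()).as_rotvec()/np.radians(60))
E
```

```text
time: 29.7
ee_pos: [0.5391, -0.0301, 0.1097]
eef_rot: [0.004, 1.0, 0.0, -0.0]
ft_force: [0.6, -0.6, 1.6]
width: 0.0599
[ 0.03407439  0.01094707 -0.78682367] [-0.00074374 -0.00075143  0.00775986]
```

```bash

python3 -m inch '{"translation":[[0.03,0.01,-0.3],[0.03,0.01,-0.6],[0.03,0.01,-0.79],[0.03,0.01,-0.79],[0.03,0.01,-0.79]],"rot":[[0,0,0],[0,0,0],[0,0,0],[0,0,0],[0,0,0]],"jaw":[60,60,60,60,60]}' 15
python3 -m inch '{"translation":[[0,0,0],[0,0,0],[0,0,0],[0,0,0],[0,0,0],[0,0,0]],"rot":[[0,0,0],[0,0,0],[0,0,0],[0,0,0],[0,0,0],[0,0,0]],"jaw":[18,18,18,18,18,18]}' 15
python3 -m inch '{"translation":[[0,0,0.2],[0,0,0.6],[0,0,1],[0,0,1]],"rot":[[0,0,0],[0,0,0],[0,0,0],[0,0,0]],"jaw":[18,18,18,18]}'
```

```text
time: 30.2
ee_pos: [0.5432, -0.029, 0.0331]
eef_rot: [0.004, 1.0, 0.001, 0.001]
ft_force: [0.2, -0.9, 1.0]
width: 0.0601
time: 30.8
ee_pos: [0.5432, -0.0291, 0.0331]
eef_rot: [0.004, 1.0, 0.001, 0.001]
ft_force: [-0.9, 0.6, 1.9]
width: 0.0247
time: 31.2
ee_pos: [0.5458, -0.0297, 0.1375]
eef_rot: [0.004, 1.0, 0.001, 0.004]
ft_force: [0.7, -0.0, 0.3]
width: 0.0247
```

```bash

python3 -m inch '{"translation":[[-0.3,0,0.2],[-0.6,0,0.4],[-0.9,0,0.45]],"rot":[[0,0,0],[0,0.006,0],[0,0.006,0]],"jaw":[18,18,18]}'
python3 -m inch '{"translation":[[-0.25,0.1,0],[-0.5,0.25,0],[-0.6,0.4,0]],"rot":[[0,0,0],[0,0,0],[0,0,0]],"jaw":[18,18,18]}'
python3 -m inch '{"translation":[[-0.1,0.3,0],[-0.1,0.6,0],[-0.15,0.9,0],[-0.15,0.9,0]],"rot":[[0,0,-0.1],[0,0,-0.2],[0,0,-0.3],[0,0,-0.3]],"jaw":[18,18,18,18]}'
python3 -m inch '{"translation":[[0,0.3,0],[0,0.6,-0.2],[0,0.8,-0.5],[0,0.8,-0.5],[0,0.8,-0.5]],"rot":[[0,0,0],[0,0,0],[0,0,0],[0,0,0],[0,0,0]],"jaw":[18,18,18,18,18]}'
python3 - <<'E'
from h import *
s=r.read_state();M=Ro.from_quat(s['eef_rot']).as_matrix();print((np.array([.3775,.185,.0441])-s['ee_pos'])*10,M.round(3),s['width'])
cv2.imwrite("pics/s15.png",cv2.resize(eyes.camera("scene")[100:250,140:340],(800,600),interpolation=2))
E
```

```text
time: 31.5
ee_pos: [0.4679, -0.0291, 0.1804]
eef_rot: [0.005, 1.0, 0.001, -0.002]
ft_force: [-0.0, 1.4, 0.6]
width: 0.0244
time: 31.8
ee_pos: [0.406, 0.0115, 0.1803]
eef_rot: [0.005, 1.0, 0.003, -0.002]
ft_force: [1.4, -0.6, -0.6]
width: 0.0244
time: 32.2
ee_pos: [0.3899, 0.1045, 0.1797]
eef_rot: [0.161, 0.987, 0.002, -0.002]
ft_force: [-0.0, 0.2, -1.2]
width: 0.0247
time: 32.7
ee_pos: [0.3898, 0.1834, 0.1294]
eef_rot: [0.161, 0.987, 0.001, -0.002]
ft_force: [0.8, -0.4, 0.5]
width: 0.0248
[-0.12266331  0.0159954  -0.85259079] [[-0.948  0.317 -0.004]
 [ 0.317  0.948  0.003]
 [ 0.005  0.002 -1.   ]] 0.024836925724105282
```

View pics/s15.png

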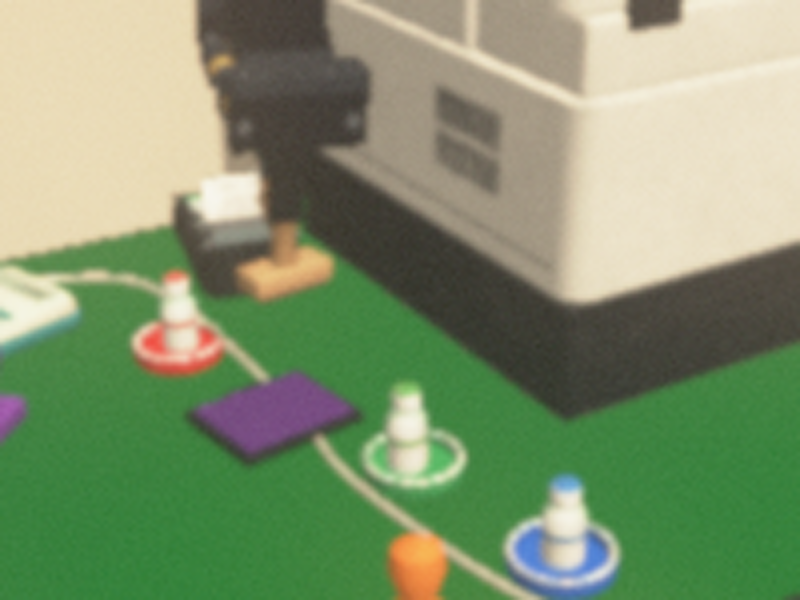

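All three vials stand upright in their matching dishes: red (180,320), green (407,430), blue (566,525). The stamp hangs level in the grip at (285,270). I lower it onto the pad.

```bash

python3 -m inch '{"translation":[[-0.12,0.016,-0.2],[-0.12,0.016,-0.4],[-0.12,0.016,-0.6],[-0.12,0.016,-0.75],[-0.12,0.016,-0.75],[-0.12,0.016,-0.75]],"rot":[[0,0,0],[0,0,0],[0,0,0],[0,0,0],[0,0,0],[0,0,0]],"jaw":[18,18,18,18,18,18]}'
python3 - <<'E'
from h import *
s=r.read_state();print((np.array([.3775,.185,.0438])-s['ee_pos'])*10)
E
```

```text
time: 33.35
ee_pos: [0.379, 0.1848, 0.0562]
eef_rot: [0.162, 0.987, 0.003, -0.002]
ft_force: [-0.4, 0.7, 0.9]
width: 0.0244
[-0.015098    0.00222053 -0.12377989]
```

```bash

python3 -m inch '{"translation":[[-0.015,0,-0.06],[-0.015,0,-0.1],[-0.015,0,-0.125],[-0.015,0,-0.125],[-0.015,0,-0.125]],"rot":[[0,-0.003,0],[0,-0.006,0],[0,-0.006,0],[0,-0.006,0],[0,-0.006,0]],"jaw":[18,18,18,18,18]}'
```

```text
time: 33.85
ee_pos: [0.3775, 0.1848, 0.0437]
eef_rot: [0.162, 0.987, 0.003, 0.001]
ft_force: [1.1, -0.3, -0.7]
width: 0.0244
```

```bash

python3 -m inch '{"translation":[[0,0,0],[0,0,0],[0,0,0],[0,0,0],[0,0,0]],"rot":[[0,0,0],[0,0,0],[0,0,0],[0,0,0],[0,0,0]],"jaw":[30,36,44,56,60]}'
python3 -m inch '{"translation":[[0,0,0.2],[0,0,0.6],[0,0,1],[0,0,1]],"rot":[[0,0,0],[0,0,0],[0,0,0],[0,0,0]],"jaw":[60,60,60,60]}'
python3 -m inch '{"translation":[[0,-0.3,0.5],[0,-0.6,1],[0,-0.6,1],[0,-0.6,1],[0,-0.6,1]],"rot":[[0,0,0],[0,0,0],[0,0,0],[0,0,0],[0,0,0]],"jaw":[60,60,60,60,60]}'
python3 snap.py w16; python3 m.py w16
python3 - <<'E'
from h import *
import pickle
cm=cam("wrist",pickle.load(open("w16.pkl","rb")));im=cv2.imread("pics/w16.png")
print('knob exp',proj(cm,(.3775,.185,.068)))
for b in blobs(mask(im,'brown'),80): print(b[:3],ray(cm,*b[0],.06)[:2].round(4))
a=cv2.imread("pics/w16.png");t=eyes.camera("top");sc=eyes.camera("scene")
cv2.imwrite("pics/t16.png",t)
cv2.imwrite("pics/p16.png",np.vstack([cv2.resize(a[:290],(800,300)),np.hstack([cv2.resize(sc[130:310,130:370],(400,300),interpolation=2),cv2.resize(t[90:270,130:370],(400,300),interpolation=2)])]))
t0=cv2.imread("pics/top0.png");d=cv2.absdiff(t,t0).max(2)
print('diff mouse',d[175:220,333:362].mean(),'memo',d[220:262,332:373].mean(),'bg',d[320:340,340:370].mean())
E
```

```text
time: 34.35
ee_pos: [0.3776, 0.1848, 0.0438]
eef_rot: [0.162, 0.987, 0.003, 0.001]
ft_force: [0.5, 0.4, 0.6]
width: 0.0524
time: 34.75
ee_pos: [0.3799, 0.1863, 0.1483]
eef_rot: [0.162, 0.987, 0.006, 0.003]
ft_force: [0.7, 0.7, -1.0]
width: 0.06
time: 35.25
ee_pos: [0.3797, 0.1266, 0.2476]
eef_rot: [0.162, 0.987, 0.007, 0.003]
ft_force: [-0.2, 0.6, -0.4]
width: 0.0603
w16 35.25 [0.3797 0.1266 0.2476]
w16
 rim hsv [ 37  60 226] (235, 191) mean [0.4222 0.0847] circ [0.4223 0.0848] 0.0274
 rim hsv [ 40  61 235] (235, 191) mean [0.4221 0.0848] circ [0.422 0.085] 0.0321
 violet [321.0, 6.0] ((0.23047764599323273, 0.2632889747619629), (0.05010915547609329, 0.0201411210000515), 71.57170867919922)
 violet [291.3, 137.8] ((0.377696692943573, 0.18531543016433716), (0.08234904706478119, 0.06719451397657394), 7.478966236114502)
knob exp (np.float64(297.9302745284075), np.float64(146.21144855763907))
([34.2, 7.9], 221, [9, 0, 54, 18]) [ 0.1405 -0.0449]
([368.3, 102.0], 137, [361, 94, 16, 19]) [0.3551 0.2812]
([295.8, 143.9], 478, [276, 120, 33, 43]) [0.3754 0.1841]
([114.0, 169.9], 1077, [89, 154, 52, 33]) [ 0.3328 -0.0435]
([484.8, 222.2], 649, [458, 207, 54, 34]) [0.5602 0.3973]
([136.6, 257.9], 628, [127, 233, 23, 53]) [ 0.4559 -0.0696]
([372.7, 256.5], 565, [360, 233, 24, 53]) [0.5613 0.2414]
([337.0, 300.8], 6365, [176, 273, 332, 40]) [0.6154 0.1761]
diff mouse 2.8375478927203064 memo 4.289779326364692 bg 217.545
```

View pics/p16.png

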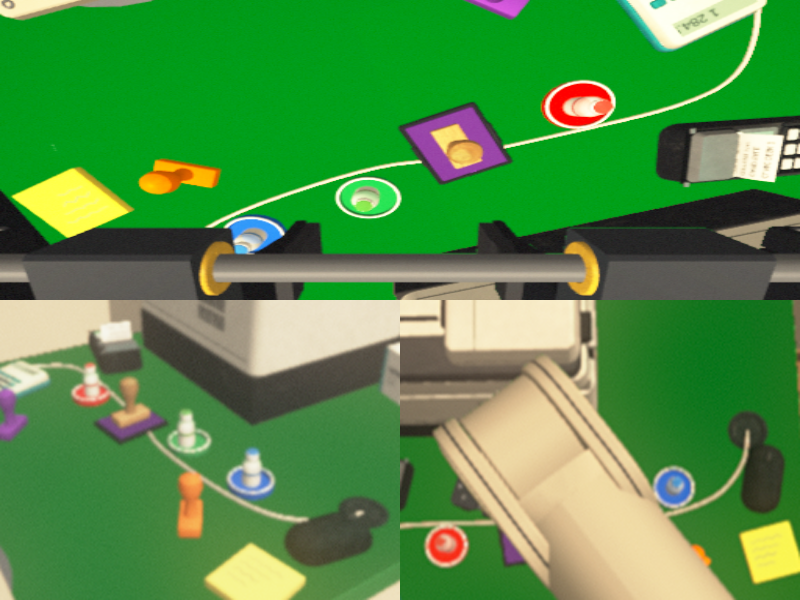

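All four stand upright: the vials in their dishes, and the stamp at the middle of the pad with its foot aligned. Mouse and memo pixels are unchanged and the hand is clear. Handing in.

```bash
python3 -c "
from bench import r
print(r.close_job())"
```

```text
the job is handed in; nothing more can be done
None
```

The job is done and handed in after about 35 s of robot time: the red, blue and green vials stand in their matching dishes, and the brown stamp stands on the ink pad.

- **Final checks:** The last wrist and scene pictures show all four upright. The stamp knob measured within about 3 mm of the pad centre. The green vial was set about 3 mm off its dish's centre, on purpose, to keep the hand clear of the printer. The mouse and memo block areas look unchanged in the top view. The hand was raised clear of everything.
- **What went wrong on the way:**
  - The first try on the blue vial closed on its neck and slipped off, leaving it standing.
  - The fingertips appeared to sit about 20 mm higher than stated. I gripped lower for the blue and green vials, and set the stamp grip height to suit.
  - The red vial, gripped before I knew this, was let go about 3.5 mm above the dish floor and stayed upright.
- **Partly checked:** The arm hid part of the last top view, including the green dish and most of the ink pad, so those rest on the wrist and scene pictures.

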